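# Pull a tube rack off its magnet base, one end at a time, for the shaker

## Robot

A 6-joint arm with a two-finger parallel gripper is mounted at the origin on the work surface. World frame = base frame: x ahead of the robot, y to its left, z up, the work surface at z = 0. Lengths are in m, angles in rad, forces in N, time in s.
With the tool pointing down it reaches from about 0.375 to 0.975 m from the base axis. Payload 3.8 kg.
Tool frame: the origin (TCP) lies at the very end of the fingers, on their centre line; the grasp point (between the pads) lies 19 mm behind it; z points along the fingers, y is the direction in which the jaws open and shut (so a half turn about z gives the same grasp; the last joint's range is limited). The gripper opens to 85 mm and grips with 20 to 120 N. Pads are 22 mm wide; open, the fingers measure 114 mm over their backs; the gripper's body (76 mm by 85 mm) begins 54 mm behind the grasp point. The pads swing forward as they close: fully open they stand 13 mm farther back than shut.
Start: joints at [1.108, 0.264, 1.604, -0, 1.274, -0.037], TCP at [0.279, 0.615, 0.231] pointing down, gripper open.
Joint ranges: [-2.63, 2.63], [-0.94, 2.18], [0.31, 2.57], [-1.31, 4.45], [0, 2.66], [-2.55, 2.55]. Speed limits (rad/s): [2.57, 2.57, 3.14, 3.14, 3.14, 3.14].

## Interface

Orientations are given as a rotation vector (axis times angle).
In Python, from workcell import bot, viewer gives the robot as it stands.
- The arm moves only by the tool jog_arm, never from a script. Its argument "motion" is a list of rows, each an object of numbers: "dx", "dy", "dz": the shift along the world's x, y, z in cm; "turn": the turn about the world's z in rad. A call has 1 to 12 rows; each row shifts and turns the commanded pose from where the row before left it; what a row does not reach is not made up. A row lasts 1/12 s, in which the tool goes at most 41.7 mm and 7.16 degrees, less where a joint would pass 70% of its speed; a pose out of reach is approached as far as the arm can. A call is refused whole if a number of a shift passes 4.17 or a number of a turn 0.125, either way. A call with a gripper value outside its range is refused whole. "fingers" is the finger opening in cm, from 0 to 8.54, set as the call begins (left out, the last holds). The fingers move at their own pace and stop on an object; "grip_force" is the grip in N (left out, the last holds). Time passes only in rows, so rows that do not move let the fingers close. It gives the time, the measured TCP pose, the force and the opening at its end, in the units of the state.
- bot.read_state(): the state, without advancing time (a new reading comes with each control period).
- viewer.read_camera(name): name is "scene" or "side" or "wrist"; returns (picture, depth): 420x560x3 uint8, red, green, blue; 420x560 float32, m along the optical axis (not along the pixel's ray), 0 where there is no reading.
- viewer.camera_info(name): a dict with "vertical_fov" (degrees; the focal length in pixels is half the picture's height over the tangent of half this angle, whatever the lens; pixels are square), "cx", "cy" (the principal point, pixels), "R" (3x3) and "t" (3): a world point X has camera coordinates R X + t. Camera axes: x right, y down, z forward; pixel columns grow to the right and rows downward; lengths in m; the calibration is good to about 2 mm. A picture is of the moment at which its call begins: read the wrist's pose just before it. camera_info takes no time and is no camera call; for the wrist camera it gives the pose at the moment of the call.
- bot.finish_job(): hands the job in, once; it reports no verdict.
The state is a dict: "time": time; "q": joint angles; "joint_vel": joint speeds; "joint_torque": joint torques, N m; "tool_pos": TCP position; "tcp_rot": TCP orientation; "wrist_force": force on the tool from outside, world axes, zero at the start; "torque": the same for the moment, N m; "width": opening from 0.0 (shut) to 1.0 (fully open).
Only numpy, scipy, OpenCV 4.12 (cv2) and the standard library are available. Lean on these libraries where they do the work, as an engineer would, in place of code of your own. Each camera call takes 0.05 s, during which the arm holds its last target. There are 200 camera calls.

## Task

Pull the rack of tubes off its magnet base and set it down gently, tubes up, on the rubber mat of the shaker. A spring catch holds the rack at each end, and the two together hold harder than the loose base weighs, so ease one end of the rack up out of its catch and then the other: the base must stay standing flat on the bench about where it is. Keep the tubes upright all the while and leave the other things on the bench where they are.

Things in the scene. Friction and masses are not known exactly. Their poses are not given: they have to be found in the camera images.
- rack_centre (a point): centre of the grey rack with tubes, a rigid open frame 112 mm long (x), 46 wide (y), 44 high, about 0.2 kg, ten capped tubes fixed in it (caps reach 49 mm above the underside). Point: half-way up, 22 mm above the underside; z up. Its long sides are flat bands, 27 to 44 mm above the underside, to be gripped across the 46 mm width anywhere along the length
- tube_rack: the same rack; origin: centre of its underside, axes as above. Each end wall carries a level ridge, 3 mm proud, 30 mm above the underside. At the start it sits on the slab of the magnet base, astride the bar, its axes along the base's. Pulled at its middle, or held level by the hand, it takes the base along; pulled 45 mm from the middle by a hand that turns with it as that end rises, the end comes free at about 11 N
- magnet_base: black magnet base: a slab 260 mm long (x), 92 wide (y), 16 high, 1.5 kg, loose on the bench; origin: centre of its underside, z up. A steel magnet bar, 84 x 9 mm and 26 mm high, stands in the middle of the slab, in the channel under the rack with 2 mm of play each side, so the rack must rise 26 mm straight up to clear it
- nose_a (a point): rounded nose of the spring catch at the base's +x end, 60 mm from its middle, 34 mm above the slab: an upright steel leaf spring 30 mm wide and 46 mm tall. The nose sits over the ridge on the rack's end and springs outward when that end is pulled up; it lets go at 8 to 9 N, when the end has risen about 5 mm
- nose_b (a point): nose of the like spring catch at the base's -x end. At either catch, an end of the rack that was raised 9 mm or more stays up when let go: its ridge then rests on the nose, the end some 8 mm above its seat
- mat_centre (a point): centre of the top of the black rubber mat, 180 mm (x) by 150 mm (y), on the platform of a white laboratory shaker fixed to the bench (210 x 200 mm, mat 83 mm above the bench); a lip 7 mm high runs round the mat; z up. The rack fits on the mat near its centre at any turn
- spare_rack: empty tube rack of the same frame as the task's rack (112 x 46 x 44 mm) but without tubes, standing on the bench; bystander; origin: centre of its underside
- dishes_a: stack of six closed Petri dishes, 90 mm across, 93 mm high; bystander; origin: centre of the underside
- dishes_b: stack of three closed Petri dishes, 90 mm across, 47 mm high; bystander; origin: centre of the underside
- pipette: hand pipette lying on the bench, 220 mm long, about 25 mm high; bystander; origin: on the bench near its middle, x along its length to the nozzle
- tip_box: open box of pipette tips, 122 x 83 x 58 mm; bystander; origin: centre of the underside
- wash_bottle: plastic wash bottle, 66 mm across, 200 mm high with its spout; bystander; origin: centre of the underside
- timer: flat bench timer, 68 x 68 x 18 mm; bystander; origin: centre of the underside

How it is judged:
On the way:
1. the rack has come off: it is clear above the magnet bar while the base stands on the bench (z of tube_rack in the frame of magnet_base above 0.045 m and height (world z) of magnet_base below 0.003 m and angle between magnet_base's own z axis and vertical below 0.03 rad and distance of magnet_base from where it was at the start of the episode below 0.04 m), for 0.1 s.
At the end, for the whole second after the job is handed in: the rack stands at rest on the rubber mat of the shaker, inside its lip, tubes up (within 4 degrees) and let go; the magnet base stands flat on the bench, within 40 mm of where it was (z of rack_centre in the frame of mat_centre between 0.017 and 0.027 m and horizontal distance between rack_centre and mat_centre below 0.075 m and angle between rack_centre's own z axis and vertical below 0.07 rad and linear speed of tube_rack below 0.02 m/s and height (world z) of magnet_base below 0.003 m and angle between magnet_base's own z axis and vertical below 0.03 rad and distance of magnet_base from where it was at the start of the episode below 0.04 m); the robot touches nothing.
It fails at once if the magnet base is lifted off the bench (over 6 mm at its middle, or tipped over 3 degrees) (height (world z) of magnet_base above 0.006 m or angle between magnet_base's own z axis and vertical above 0.055 rad).
It fails at once if the tube rack is tilted more than 20 degrees (angle between rack_centre's own z axis and vertical above 0.35 rad).
It fails at once if the rack is dropped or banged on the shaker (faster than 0.6 m/s just above the mat) (horizontal distance between rack_centre and mat_centre below 0.12 m and z of rack_centre in the frame of mat_centre below 0.05 m and linear speed of tube_rack above 0.6 m/s).
It fails at once if another thing on the bench is shifted more than 30 mm (distance of any of spare_rack, dishes_a, dishes_b, pipette, tip_box, wash_bottle, timer from where it was at the start of the episode above 0.03 m).
It also fails if it takes over 72 s, if anything falls off the work surface, if the arm or the gripper's body presses on something with over 40 N, if the wrist force passes 120 N, or if a joint passes its speed limit or range.

## Working session

There is one attempt and no reset: what is moved stays moved. The work goes in short steps, Python scripts to look and compute and a tool call to move; the robot and the scene stay as the last step left them, time stands still between calls to the robot, and variables do not carry over. Pictures are saved under pics/ and viewed, about 8 in all and at most 12, crops included, and the job is handed in when it is done.

Besides the shell and the picture viewer there is one more tool, called as name([rows], argument=value, ...), one row to a line, values as JSON. jog_arm: Moves the arm, as the interface text tells. Its arguments: {"type":"object","properties":{"motion":{"type":"array"},"fingers":{"type":"number"},"grip_force":{"type":"number"}},"required":["motion"]}

```bash
mkdir -p pics; cat > h.py <<'E'
import numpy as np, cv2
from workcell import bot, viewer
def grab(n):
    i=viewer.camera_info(n); p,d=viewer.read_camera(n); return i,p,d
def pts(i,d):
    H,W=d.shape; f=H/2/np.tan(np.radians(i['vertical_fov'])/2)
    u,v=np.meshgrid(np.arange(W),np.arange(H))
    c=np.stack([(u-i['cx'])/f*d,(v-i['cy'])/f*d,d],-1)
    return (c-np.array(i['t']))@np.array(i['R'])
E
python3 - <<'E'
from h import *
for n in['scene','side']:
    i,p,d=grab(n); np.savez(n,p=p,d=d,X=pts(i,d)); cv2.imwrite(f'pics/{n}.png',p[...,::-1])
    print(n,i,(d>0).mean())
print(bot.read_state())
E
```

```text
scene {'vertical_fov': 54.727706056976075, 'cx': 272.6425218993624, 'cy': 205.85229062862976, 'R': array([[ 0.45000403,  0.8927685 ,  0.02146571],
       [ 0.51340118, -0.23896502, -0.82420565],
       [-0.73069528,  0.38191639, -0.56588362]]), 't': array([-0.24866236, -0.26051802,  1.55622482])} 0.989375
side {'vertical_fov': 42.44109850366731, 'cx': 277.0413798052553, 'cy': 216.21594828598774, 'R': array([[ 0.99743632, -0.0677572 ,  0.02301637],
       [-0.01863916, -0.55653349, -0.83061607],
       [ 0.0690896 ,  0.82805763, -0.55636965]]), 't': array([-0.59043475,  0.09693856,  1.70247765])} 0.9829039115646259
{'time': 0.1, 'q': array([ 1.10811719e+00,  2.64729326e-01,  1.60526940e+00,  1.43939398e-05,
        1.27372965e+00, -3.69029587e-02]), 'joint_vel': array([ 1.23183115e-05, -3.20540805e-03, -2.80137321e-03,  5.32993406e-04,
        1.01743256e-03,  9.33392432e-04]), 'joint_torque': array([-1.15347129e-04, -5.16706145e+01, -3.68591094e+01,  2.25576878e-05,
        6.31600502e-03,  2.78303469e-05]), 'tool_pos': array([0.27848624, 0.61412051, 0.23003457]), 'tcp_rot': array([-0.66365899, -3.07013842,  0.00324477]), 'wrist_force': array([-0.28479717, -0.45759528,  0.53142714]), 'torque': array([ 0.02939561, -0.00346545, -0.02181965]), 'width': 0.9987096445300022}
```

View pics/scene.png

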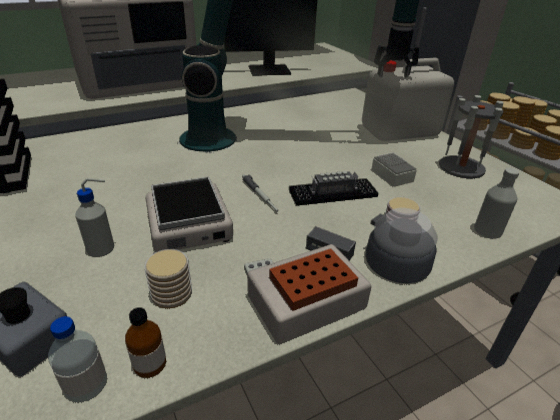

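View pics/side.png

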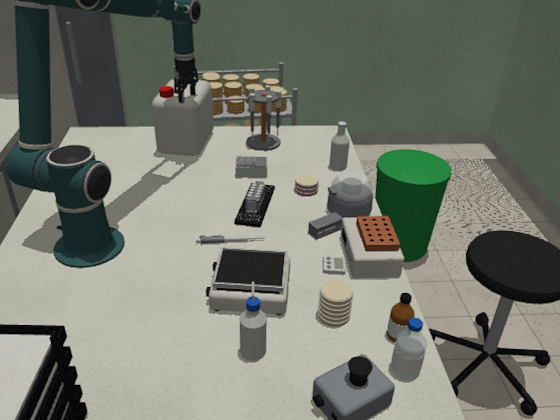

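The scene view shows the black base with the rack at about (333,188), the shaker mat at about (188,203) and the pipette between them. The side view shows the base at (256,203) and the mat at (250,268). Next I'll measure these from the depth.

```bash
cat > m.py <<'E'
from h import *
for n,b,m in[('scene',(285,165,382,208),(140,170,240,250)),('side',(232,178,280,228),(205,240,295,295))]:
    z=np.load(n+'.npz'); X=z['X'];p=z['p'].astype(int)
    def sel(b): x0,y0,x1,y1=b; return X[y0:y1,x0:x1].reshape(-1,3),p[y0:y1,x0:x1].reshape(-1,3)
    A,c=sel(b)
    def rect(P,l):
        if len(P)<8: print(n,l,len(P)); return
        r=cv2.minAreaRect((P[:,:2]*1000).astype(np.float32)); print(n,l,len(P),np.round(r[0]),np.round(r[1]),round(r[2],1),'z',np.round(np.percentile(P[:,2],[5,50,95])*1000))
    rect(A[(A[:,2]>.010)&(A[:,2]<.022)],'slab')
    rect(A[(A[:,2]>.052)&(A[:,2]<.075)],'racktop')
    rect(A[(A[:,2]>.010)&(A[:,2]<.022)&(c.max(1)<45)],'slabdark')
    M,c=sel(m); rect(M[(M[:,2]>.075)&(M[:,2]<.095)&(c.max(1)<50)],'mat')
    rect(M[(M[:,2]>.075)&(M[:,2]<.1)],'shaker')
E
python3 m.py
```

```text
scene slab 1053 [531. 252.] [337. 145.] 89.2 z [11. 15. 20.]
scene racktop 404 [531. 219.] [141.  52.] 74.1 z [53. 59. 64.]
scene slabdark 916 [534. 216.] [258.  91.] 76.1 z [11. 15. 20.]
scene mat 2263 [ 504. -231.] [155. 192.] 82.6 z [79. 82. 83.]
scene shaker 2826 [ 552. -237.] [160. 296.] 82.2 z [79. 82. 89.]
side slab 628 [528. 214.] [272.  96.] 75.6 z [12. 17. 21.]
side racktop 295 [531. 220.] [150.  48.] 74.9 z [56. 62. 69.]
side slabdark 443 [528. 213.] [265.  93.] 75.7 z [12. 17. 21.]
side mat 2022 [ 500. -231.] [165. 178.] 82.3 z [81. 84. 88.]
side shaker 2792 [ 502. -228.] [170. 191.] 81.9 z [80. 85. 91.]
```

Both views agree. The base is at about (0.531, 0.216) with its long axis at 75.5°, and the mat is at about (0.502, -0.231). I'll move above the rack and look from close by.

jog_arm([
  {"dx":2.1,"dy":-3.3,"turn":-0.117},
  {"dx":2.1,"dy":-3.3,"turn":-0.117},
  {"dx":2.1,"dy":-3.3,"turn":-0.117},
  {"dx":2.1,"dy":-3.3,"turn":-0.117},
  {"dx":2.1,"dy":-3.3,"turn":-0.117},
  {"dx":2.1,"dy":-3.3,"turn":-0.117},
  {"dx":2.1,"dy":-3.3,"turn":-0.117},
  {"dx":2.1,"dy":-3.3,"turn":-0.117},
  {"dx":2.1,"dy":-3.3,"turn":-0.117},
  {"dx":2.1,"dy":-3.3,"turn":-0.117},
  {"dx":2.1,"dy":-3.3,"turn":-0.117},
  {"dx":2.1,"dy":-3.3,"turn":-0.117},
], fingers=8.54, grip_force=20)

```text
validation failed for argument at $.mo...
```

jog_arm([
  {},
  {},
  {},
])

```text
validation failed for argument at $.mo...
```

```bash
cat > w.py <<'E'
from h import *
import sys
from scipy.spatial.transform import Rotation as R
s=bot.read_state(); i,p,d=grab('wrist'); X=pts(i,d); np.savez('wrist',p=p,d=d,X=X)
cv2.imwrite(f'pics/{sys.argv[1]}.png',p[...,::-1])
M=R.from_rotvec(s['tcp_rot']).as_matrix()
print(s['time'],s['tool_pos'],np.degrees(np.arctan2(M[1,1],M[0,1])),s['q'],s['wrist_force'],s['width'])
for l,a,b in[('slab',.008,.022),('racktop',.05,.075)]:
    m=(X[...,2]>a)&(X[...,2]<b)&(np.hypot(X[...,0]-.531,X[...,1]-.217)<.16)
    if l=='slab': m&=p.max(-1)<60
    P=X[m]
    if len(P)>9:
        r=cv2.minAreaRect((P[:,:2]*1000).astype(np.float32)); print(l,len(P),r,np.percentile(P[:,2],[5,50,95]))
E
python3 w.py w1
```

```text
0.1 [0.27848624 0.61412051 0.23003457] 65.60458513353201 [ 1.10811719e+00  2.64729326e-01  1.60526940e+00  1.43939398e-05
  1.27372965e+00 -3.69029587e-02] [-0.28479717 -0.45759528  0.53142714] 0.9987096445300022
```

View pics/w1.png

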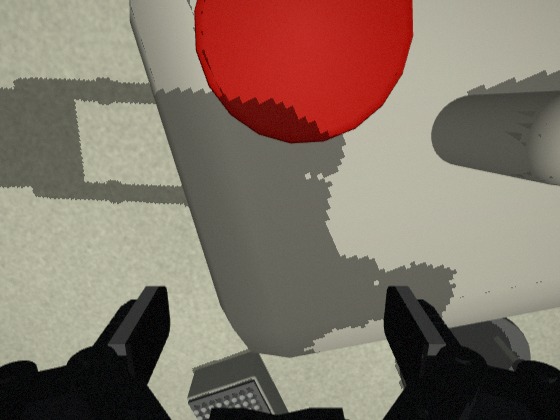

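The moves were refused; every key is probably required. The view shows a big red-capped canister next to the hand, so I'll check where it is before moving.

```bash
python3 - <<'E'
from h import *
z=np.load('scene.npz');X=z['X'];P=X[60:140,355:450].reshape(-1,3)
z=np.load('side.npz');Q=z['X'][80:155,150:212].reshape(-1,3); P=np.r_[P,Q]
P=np.r_[P,np.load('wrist.npz')['X'][:260].reshape(-1,3)]
for a,b in[(.04,.1),(.1,.16),(.16,.2),(.2,.23),(.23,.3)]:
    q=P[(P[:,2]>a)&(P[:,2]<b)&(P[:,1]>.35)]
    if len(q)>5: print(a,b,len(q),np.percentile(q[:,:2],[2,98],axis=0).round(3).tolist())
E
```

```text
0.04 0.1 2172 [[-0.314, 0.578], [0.363, 1.457]]
0.1 0.16 2111 [[0.151, 0.577], [0.363, 0.82]]
0.16 0.2 1460 [[0.152, 0.578], [0.362, 0.812]]
0.2 0.23 2645 [[0.158, 0.581], [0.357, 0.798]]
0.23 0.3 103168 [[0.174, 0.607], [0.294, 0.732]]
```

jog_arm([
  {"dx":0.0,"dy":0.0,"dz":0.0,"turn":0.0},
], fingers=8.54, grip_force=20)

```text
time: 0.23
tool_pos: [0.2786, 0.6144, 0.2305]
tcp_rot: [-0.664, -3.07, 0.002]
wrist_force: [-0.3, -0.6, 0.7]
width: 1.003
```

```bash
python3 - <<'E'
from h import *
i=viewer.camera_info('wrist'); print(i['cx'],i['cy'],i['vertical_fov'],np.array(i['R']).round(3).tolist(), (-np.array(i['R']).T@i['t']).round(3))
z=np.load('wrist.npz')
for u,v in[(50,250),(40,130),(300,60),(230,320),(250,200),(400,60),(500,130),(230,400),(60,30)]: print(u,v,z['d'][v,u].round(3),z['X'][v,u].round(3),z['p'][v,u])
X=np.load('scene.npz')['X']
for u,v in[(365,80),(366,125),(393,137),(446,130),(448,75),(400,120),(400,85)]: print('s',u,v,X[v,u].round(3))
X=np.load('side.npz')['X']
for u,v in[(160,100),(158,140),(195,150),(165,90),(205,110),(178,130),(190,100)]: print('e',u,v,X[v,u].round(3))
E
```

```text
276.47175457263296 212.7745520151824 58.194673228574324 [[0.413, 0.911, -0.001], [0.863, -0.391, 0.319], [0.291, -0.133, -0.948]] [0.204 0.649 0.374]
50 250 0.408 [ 0.256  0.355 -0.   ] [179 180 157]
40 130 0.366 [0.146 0.422 0.001] [98 99 86]
300 60 0.096 [0.201 0.656 0.27 ] [188  41  30]
230 320 0.165 [0.284 0.59  0.231] [91 91 82]
250 200 0.139 [0.236 0.623 0.24 ] [105 104  95]
400 60 0.095 [0.211 0.679 0.271] [169  20  14]
500 130 0.102 [0.239 0.699 0.269] [85 86 76]
230 400 0.409 [0.477 0.469 0.05 ] [88 89 86]
60 30 0.339 [ 0.08  0.49 -0.  ] [165 166 144]
s 365 80 [-0.617  1.239 -0.104]
s 366 125 [0.198 0.596 0.027]
s 393 137 [0.326 0.626 0.023]
s 446 130 [-0.207  1.59  -0.338]
s 448 75 [0.335 0.827 0.237]
s 400 120 [0.326 0.645 0.089]
s 400 85 [0.316 0.619 0.22 ]
e 160 100 [0.173 0.625 0.237]
e 158 140 [0.152 0.606 0.076]
e 195 150 [0.299 0.581 0.042]
e 165 90 [0.194 0.642 0.271]
e 205 110 [0.341 0.685 0.17 ]
e 178 130 [0.236 0.593 0.125]
e 190 100 [0.289 0.618 0.24 ]
```

The canister's top (z ≈ 0.24) is right under the open fingertips, so I'll go up first and then across.

jog_arm([
  {"dx":0,"dy":0,"dz":3,"turn":0},
  {"dx":0,"dy":0,"dz":4,"turn":0},
  {"dx":0.5,"dy":-2,"dz":2,"turn":-0.11},
  {"dx":2.1,"dy":-3.3,"dz":0,"turn":-0.117},
  {"dx":2.1,"dy":-3.3,"dz":0,"turn":-0.117},
  {"dx":2.1,"dy":-3.3,"dz":0,"turn":-0.117},
  {"dx":2.1,"dy":-3.3,"dz":0,"turn":-0.117},
  {"dx":2.1,"dy":-3.3,"dz":0,"turn":-0.117},
  {"dx":2.1,"dy":-3.3,"dz":0,"turn":-0.117},
  {"dx":2.1,"dy":-3.3,"dz":0,"turn":-0.117},
  {"dx":2.1,"dy":-3.3,"dz":0,"turn":-0.117},
  {"dx":2.1,"dy":-3.3,"dz":0,"turn":-0.117},
])

```text
time: 1.23
tool_pos: [0.4734, 0.2959, 0.3214]
tcp_rot: [2.247, 2.195, 0.0]
wrist_force: [0.3, -0.1, 0.0]
width: 1.006
```

jog_arm([
  {"dx":2.1,"dy":-3.0,"dz":-2,"turn":-0.117},
  {"dx":2.1,"dy":-3.0,"dz":-2,"turn":-0.117},
  {"dx":1.1,"dy":-1.5,"dz":-2,"turn":0},
  {"dx":0,"dy":0,"dz":0,"turn":0},
  {"dx":0,"dy":0,"dz":0,"turn":0},
])

```text
time: 1.65
tool_pos: [0.525, 0.2216, 0.2596]
tcp_rot: [-2.484, -1.921, 0.006]
wrist_force: [-0.1, 0.6, -0.7]
width: 1.001
```

```bash
python3 w.py w2
```

```text
1.65 [0.52503694 0.22160799 0.25960302] -14.56858915455716 [3.55361794e-01 5.14610926e-02 1.79566601e+00 5.56001886e-04
 1.29831258e+00 6.09477927e-01] [-0.14603036  0.56716257 -0.74179886] 1.0011629988795243
slab 13401 ((529.32373046875, 220.1374969482422), (258.4783020019531, 92.07402801513672), 75.73489379882812) [0.01492844 0.01633494 0.01766717]
racktop 6743 ((529.4004516601562, 220.29721069335938), (139.56788635253906, 45.97420883178711), 75.74815368652344) [0.05357438 0.06066847 0.06592508]
```

View pics/w2.png

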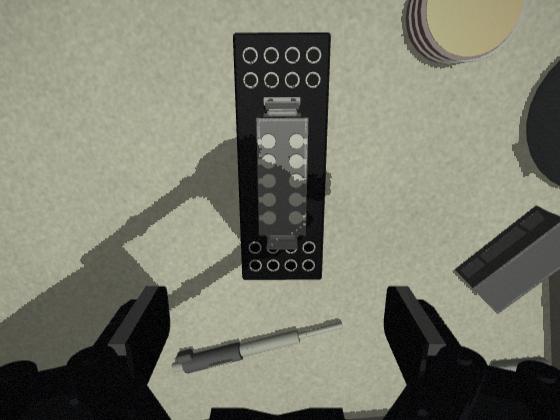

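The base centre is at (0.529, 0.220) with yaw 75.74°. The slab and rack rectangles agree to 0.2 mm and the sizes match. In the picture the rack is centred on the slab, with a catch at each end, at (282,105) and (283,242). I'll descend over the +x end, 46 mm from the middle.

jog_arm([
  {"dx":0.57,"dy":1.32,"dz":-2,"turn":0.005},
  {"dx":0.5,"dy":1.5,"dz":-3,"turn":0},
  {"dx":0.5,"dy":1.5,"dz":-3,"turn":0},
  {"dx":0,"dy":0,"dz":-3,"turn":0},
  {"dx":0,"dy":0,"dz":-2,"turn":0},
  {"dx":0,"dy":0,"dz":0,"turn":0},
  {"dx":0,"dy":0,"dz":0,"turn":0},
])

```text
time: 2.28
tool_pos: [0.5406, 0.2674, 0.1316]
tcp_rot: [-2.476, -1.933, 0.001]
wrist_force: [0.5, -0.2, 0.6]
width: 0.999
```

```bash
python3 w.py w3
```

```text
2.2833 [0.54057165 0.26740549 0.13156692] -14.026905282742607 [4.17892902e-01 2.10536196e-01 1.86136569e+00 3.63788573e-04
 1.07066354e+00 6.62533808e-01] [ 0.53488276 -0.21974932  0.60924914] 0.9993383589657581
slab 21833 ((529.3772583007812, 220.3594970703125), (258.7496032714844, 91.99292755126953), 75.83582305908203) [0.01514236 0.01634498 0.01748817]
racktop 12644 ((529.350341796875, 220.13925170898438), (140.3543243408203, 46.132476806640625), 75.75384521484375) [0.05375425 0.06066958 0.06582298]
```

jog_arm([
  {"dx":0,"dy":-0.25,"dz":-2.15,"turn":-0.003},
  {"dx":0,"dy":0,"dz":-3,"turn":0},
  {"dx":0,"dy":0,"dz":-2.5,"turn":0},
  {"dx":0,"dy":0,"dz":-1.5,"turn":0},
  {"dx":0,"dy":0,"dz":-1,"turn":0},
  {"dx":0,"dy":0,"dz":0,"turn":0},
  {"dx":0,"dy":0,"dz":0,"turn":0},
])

```text
time: 2.92
tool_pos: [0.5428, 0.2643, 0.0317]
tcp_rot: [2.48, 1.927, 0.004]
wrist_force: [0.0, 0.2, -0.3]
width: 1.003
```

jog_arm([
  {"dx":0,"dy":0,"dz":0,"turn":0},
  {"dx":0,"dy":0,"dz":0,"turn":0},
  {"dx":0,"dy":0,"dz":0,"turn":0},
  {"dx":0,"dy":0,"dz":0,"turn":0},
  {"dx":0,"dy":0,"dz":0,"turn":0},
  {"dx":0,"dy":0,"dz":0,"turn":0},
  {"dx":0,"dy":0,"dz":0,"turn":0},
  {"dx":0,"dy":0,"dz":0,"turn":0},
  {"dx":0,"dy":0,"dz":0,"turn":0},
  {"dx":0,"dy":0,"dz":0,"turn":0},
], fingers=3.5, grip_force=20)

```text
time: 3.75
tool_pos: [0.5425, 0.264, 0.0314]
tcp_rot: [2.481, 1.927, 0.004]
wrist_force: [-1.1, -0.3, 6.4]
width: 0.532
```

Gripped: 0.53 × 85 mm ≈ 45 mm. Now I'll ease this end up in small steps and watch the force.

jog_arm([
  {"dx":0,"dy":-0.01,"dz":0.1,"turn":0},
  {"dx":0,"dy":-0.01,"dz":0.1,"turn":0},
  {"dx":0,"dy":0,"dz":0,"turn":0},
])

```text
time: 4.0
tool_pos: [0.5419, 0.2638, 0.032]
tcp_rot: [-2.481, -1.927, -0.003]
wrist_force: [1.8, 2.6, -1.1]
width: 0.534
```

jog_arm([
  {"dx":0,"dy":-0.02,"dz":0.1,"turn":0},
  {"dx":0,"dy":0,"dz":0,"turn":0},
])

```text
time: 4.17
tool_pos: [0.5416, 0.2636, 0.0325]
tcp_rot: [-2.481, -1.927, -0.002]
wrist_force: [2.5, 4.0, -5.0]
width: 0.537
```

```bash
python3 w.py w4; python3 - <<'E'
from h import *
i,p,d=grab('side'); X=pts(i,d)
np.savez('side2',p=p,d=d,X=X)
c=cv2.resize(p[150:250,200:320],None,fx=5,fy=5); w=cv2.imread('pics/w4.png')
cv2.imwrite('pics/c4.png',c[...,::-1])
E
```

```text
4.1667 [0.54160049 0.26361564 0.03251987] -14.32552707547328 [4.11271151e-01 3.22389300e-01 1.92861516e+00 7.97365009e-04
 8.89727584e-01 6.60796840e-01] [ 2.52797277  4.01505744 -4.97798872] 0.5366695239739294
slab 32452 ((540.716796875, 265.18487548828125), (165.92274475097656, 92.0847396850586), 75.68473815917969) [0.01526594 0.01640688 0.01748898]
racktop 20573 ((544.0760498046875, 258.9048767089844), (69.80708312988281, 66.77172088623047), 3.629363775253296) [0.0524375  0.0615207  0.07163982]
```

View pics/w4.png

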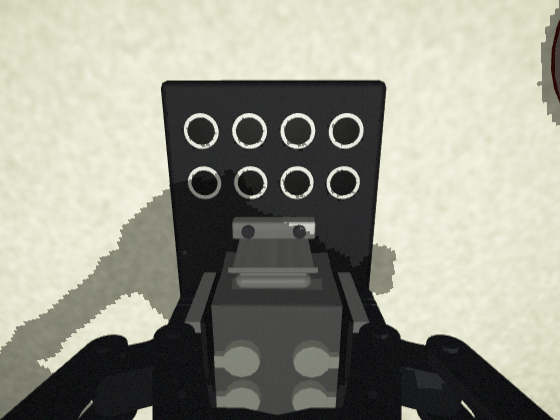

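The wrist view shows both pads flanking the rack's +x end, with the catch at (275,265). The slab is flat. I'll keep pulling.

jog_arm([
  {"dx":0,"dy":0,"dz":0.1,"turn":0},
  {"dx":0,"dy":0,"dz":0,"turn":0},
])

```text
time: 4.43
tool_pos: [0.5409, 0.2632, 0.033]
tcp_rot: [-2.481, -1.927, 0.001]
wrist_force: [1.8, 3.2, -6.9]
width: 0.534
```

jog_arm([
  {"dx":0,"dy":0,"dz":0.1,"turn":0},
  {"dx":0,"dy":0,"dz":0,"turn":0},
])

```text
time: 4.6
tool_pos: [0.5404, 0.2626, 0.034]
tcp_rot: [-2.481, -1.927, 0.004]
wrist_force: [0.6, 2.8, -7.8]
width: 0.534
```

```bash
cat > t.py <<'E'
from h import *
s=bot.read_state(); i,p,d=grab('wrist'); X=pts(i,d)
print(s['time'],s['tool_pos'].round(4),s['wrist_force'].round(1),s['torque'].round(2),round(s['width'],3))
e=np.array([.2462,.9692]);c=np.array([.5294,.2202]); a=(X[...,:2]-c)@e; b=(X[...,:2]-c)@[-e[1],e[0]]
def fit(m,l):
    if m.sum()<50: print(l,m.sum());return
    A=np.c_[a[m],b[m],np.ones(m.sum())];z=X[...,2][m];k=np.ones(len(z),bool)
    for _ in range(6):
        q=np.linalg.lstsq(A[k],z[k],rcond=None)[0];r=A@q-z;k=abs(r)<max(.0015,2*np.median(abs(r[k])))
    print(l,k.sum(),'tilt_deg',np.degrees(q[:2]).round(2),'z0',(q[2]*1e3).round(1),'z56',((q[2]+.056*q[0])*1e3).round(1))
fit((X[...,2]>.008)&(X[...,2]<.024)&(abs(b)<.044)&(abs(a)<.128)&(abs(a)>.07),'slab')
fit((X[...,2]>.055)&(X[...,2]<.062+.02)&(abs(b)<.006)&(abs(a)<.054),'racktop')
E
python3 t.py
```

```text
4.6 [0.5404 0.2626 0.034 ] [ 0.6  2.8 -7.8] [ 0.63 -0.23  0.08] 0.534
slab 27129 tilt_deg [-0.05  0.01] z0 16.6 z56 16.5
racktop 3475 tilt_deg [ 1.21 -0.02] z0 61.8 z56 63.0
```

The rack end is tilting up (1.2°) with the slab flat, and the force is 7.8 N. I'll continue.

jog_arm([
  {"dx":0,"dy":0,"dz":0.1,"turn":0},
  {"dx":0,"dy":0,"dz":0,"turn":0},
])

```text
time: 4.82
tool_pos: [0.5403, 0.2624, 0.0355]
tcp_rot: [-2.481, -1.926, 0.004]
wrist_force: [-0.9, 0.9, -5.5]
width: 0.536
```

jog_arm([
  {"dx":0,"dy":0,"dz":0.1,"turn":0},
  {"dx":0,"dy":0,"dz":0,"turn":0},
])

```text
time: 4.98
tool_pos: [0.5412, 0.2629, 0.0376]
tcp_rot: [-2.481, -1.926, 0.001]
wrist_force: [-2.6, 1.1, 1.3]
width: 0.532
```

```bash
python3 t.py
```

```text
4.9833 [0.5412 0.2629 0.0376] [-2.6  1.1  1.3] [ 0.28  0.4  -0.13] 0.532
slab 25852 tilt_deg [-0.04 -0.  ] z0 16.6 z56 16.5
racktop 3361 tilt_deg [3.28 0.12] z0 63.7 z56 66.9
```

End A has popped out of its catch. I'll raise it past 9 mm.

jog_arm([
  {"dx":0,"dy":0,"dz":0.15,"turn":0},
  {"dx":0,"dy":0,"dz":0.15,"turn":0},
  {"dx":0,"dy":0,"dz":0.15,"turn":0},
  {"dx":0,"dy":0,"dz":0,"turn":0},
])

```text
time: 5.37
tool_pos: [0.5421, 0.2632, 0.0419]
tcp_rot: [2.48, 1.927, 0.002]
wrist_force: [1.2, 1.2, -3.0]
width: 0.542
```

```bash
python3 t.py
```

```text
5.3667 [0.5421 0.2632 0.0419] [ 1.2  1.2 -3. ] [ 0.34 -0.12  0.  ] 0.542
slab 24682 tilt_deg [-0.05 -0.01] z0 16.6 z56 16.5
racktop 3194 tilt_deg [ 5.3  -0.27] z0 66.4 z56 71.5
```

The end is now about 11 mm up. I'll let go so its ridge rests on the nose, rise, and move to end B.

jog_arm([
  {"dx":0,"dy":0,"dz":0,"turn":0},
  {"dx":0,"dy":0,"dz":0,"turn":0},
  {"dx":0,"dy":0,"dz":0,"turn":0},
  {"dx":0,"dy":0,"dz":0,"turn":0},
  {"dx":0,"dy":0,"dz":0,"turn":0},
  {"dx":0,"dy":0,"dz":0,"turn":0},
], fingers=8.54)

```text
time: 5.92
tool_pos: [0.5415, 0.2631, 0.0414]
tcp_rot: [2.481, 1.927, 0.0]
wrist_force: [0.2, -0.4, -0.9]
width: 0.997
```

jog_arm([
  {"dx":0,"dy":0,"dz":2,"turn":0},
  {"dx":0,"dy":0,"dz":4,"turn":0},
  {"dx":-0.4,"dy":-1.7,"dz":4,"turn":0},
  {"dx":-0.5,"dy":-2,"dz":2,"turn":0},
  {"dx":-0.5,"dy":-2,"dz":0,"turn":0},
  {"dx":-0.5,"dy":-2,"dz":0,"turn":0},
  {"dx":-0.4,"dy":-1,"dz":0,"turn":0},
  {"dx":0,"dy":0,"dz":0,"turn":0},
  {"dx":0,"dy":0,"dz":0,"turn":0},
])

```text
time: 6.67
tool_pos: [0.5184, 0.1768, 0.1592]
tcp_rot: [-2.482, -1.925, 0.0]
wrist_force: [0.6, 0.0, 0.0]
width: 0.996
```

```bash
python3 t.py; python3 w.py w5
```

```text
6.6667 [0.5184 0.1768 0.1592] [0.6 0.  0. ] [-0.02  0.01 -0.01] 0.996
slab 9376 tilt_deg [ 0.03 -0.02] z0 16.5 z56 16.5
racktop 3057 tilt_deg [ 3.79 -0.11] z0 64.0 z56 67.7
6.7167 [0.51861568 0.1772698  0.15917825] -14.355389749307166 [2.83568217e-01 8.23533028e-02 1.95351868e+00 6.12272990e-04
 1.10586735e+00 5.33842556e-01] [ 0.29819871 -0.04024194  0.63993286] 1.0006710464928352
slab 18569 ((524.9075317382812, 202.86642456054688), (222.21853637695312, 92.33500671386719), 75.77544403076172) [0.01505243 0.0163539  0.01754661]
racktop 15006 ((531.0699462890625, 219.9635772705078), (139.608642578125, 46.15169143676758), 75.7969970703125) [0.05423196 0.06538263 0.0708562 ]
```

View pics/w5.png

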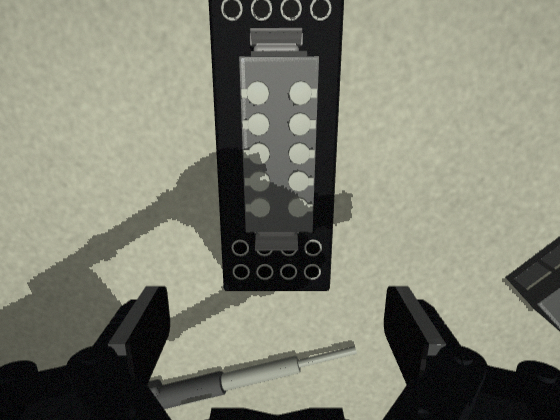

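End A stays up: the rack rests at 3.8° and the base is flat and unmoved. Catch B, at about (277,242) in the picture, is still engaged. I'll descend over end B and grip.

jog_arm([
  {"dx":0.04,"dy":-0.15,"dz":-2,"turn":0},
  {"dx":0,"dy":0,"dz":-3.5,"turn":0},
  {"dx":0,"dy":0,"dz":-3.25,"turn":0},
  {"dx":0,"dy":0,"dz":-2.5,"turn":0},
  {"dx":0,"dy":0,"dz":-1.5,"turn":0},
  {"dx":0,"dy":0,"dz":0,"turn":0},
  {"dx":0,"dy":0,"dz":0,"turn":0},
])

```text
time: 7.35
tool_pos: [0.5182, 0.1759, 0.0307]
tcp_rot: [-2.479, -1.927, 0.004]
wrist_force: [-0.4, 0.8, 0.7]
width: 0.999
```

jog_arm([
  {"dx":0,"dy":0,"dz":0,"turn":0},
  {"dx":0,"dy":0,"dz":0,"turn":0},
  {"dx":0,"dy":0,"dz":0,"turn":0},
  {"dx":0,"dy":0,"dz":0,"turn":0},
  {"dx":0,"dy":0,"dz":0,"turn":0},
  {"dx":0,"dy":0,"dz":0,"turn":0},
  {"dx":0,"dy":0,"dz":0,"turn":0},
  {"dx":0,"dy":0,"dz":0,"turn":0},
  {"dx":0,"dy":0,"dz":0,"turn":0},
  {"dx":0,"dy":0,"dz":0,"turn":0},
], fingers=3.5, grip_force=20)

```text
time: 8.18
tool_pos: [0.5202, 0.1759, 0.0337]
tcp_rot: [2.481, 1.927, 0.004]
wrist_force: [-1.6, 0.7, 6.1]
width: 0.531
```

jog_arm([
  {"dx":0,"dy":0,"dz":0.1,"turn":0},
  {"dx":0,"dy":0,"dz":0.1,"turn":0},
  {"dx":0,"dy":0,"dz":0,"turn":0},
])

```text
time: 8.43
tool_pos: [0.5193, 0.176, 0.034]
tcp_rot: [-2.481, -1.926, -0.003]
wrist_force: [1.7, 4.4, -2.9]
width: 0.53
```

jog_arm([
  {"dx":0,"dy":0,"dz":0.1,"turn":0},
  {"dx":0,"dy":0,"dz":0,"turn":0},
])

```text
time: 8.6
tool_pos: [0.5187, 0.1758, 0.0344]
tcp_rot: [-2.481, -1.926, -0.0]
wrist_force: [2.9, 4.6, -5.2]
width: 0.533
```

```bash
python3 t.py
```

```text
8.6 [0.5187 0.1758 0.0344] [ 2.9  4.6 -5.2] [ 0.74 -0.28 -0.05] 0.533
slab 4596 tilt_deg [0.3  0.02] z0 17.1 z56 17.4
racktop 12570 tilt_deg [3.73 0.42] z0 64.6 z56 68.2
```

jog_arm([
  {"dx":0,"dy":0,"dz":0.1,"turn":0},
  {"dx":0,"dy":0,"dz":0,"turn":0},
])

```text
time: 8.82
tool_pos: [0.5181, 0.1756, 0.0351]
tcp_rot: [-2.48, -1.926, 0.002]
wrist_force: [0.8, 5.3, -7.0]
width: 0.535
```

```bash
python3 t.py; python3 w.py w6; cat m.py > /dev/null; python3 - <<'E'
from h import *
for n in('side','scene'):
    i,p,d=grab(n);X=pts(i,d);o=np.load(n+'.npz')['X'];e=np.array([.2462,.9692]);A=(o[...,:2]-[.5294,.2202])@e;B=(o[...,:2]-[.5294,.2202])@[-e[1],e[0]]
    for l,lo,hi in[('A',.08,.125),('B',-.125,-.08)]:
        m=(A>lo)&(A<hi)&(abs(B)<.042)&(abs(o[...,2]-.016)<.006)&(abs(X[...,2]-.016)<.01)
        print(n,l,m.sum(),np.median(X[m][:,2])*1e3,np.median(o[m][:,2])*1e3)
E
```

```text
8.8167 [0.5181 0.1756 0.0351] [ 0.8  5.3 -7. ] [ 0.78 -0.23 -0.07] 0.535
slab 4515 tilt_deg [0.23 0.  ] z0 17.0 z56 17.2
racktop 12663 tilt_deg [3.7  0.35] z0 65.3 z56 68.9
8.8667 [0.51812271 0.17562287 0.03504653] -14.342678321875965 [2.80778051e-01 2.29392953e-01 2.04561105e+00 1.02505345e-03
 8.68118143e-01 5.30441872e-01] [ 0.71943524  4.54139815 -7.18933527] 0.5371309676066125
slab 20803 ((521.2252197265625, 189.26858520507812), (199.37220764160156, 92.11558532714844), 75.7477798461914) [0.0151765  0.01633442 0.0173909 ]
racktop 57499 ((523.3856201171875, 215.50552368164062), (134.20863342285156, 72.27397155761719), 84.20645141601562) [0.05667258 0.06736145 0.07239325]
side A 17 17.42341627164563 16.391247537556943
side B 182 17.90627520599138 17.567841955806056
scene A 191 14.747598101569547 14.864346878551123
scene B 224 14.724123840828055 14.756690085653744
```

View pics/w6.png

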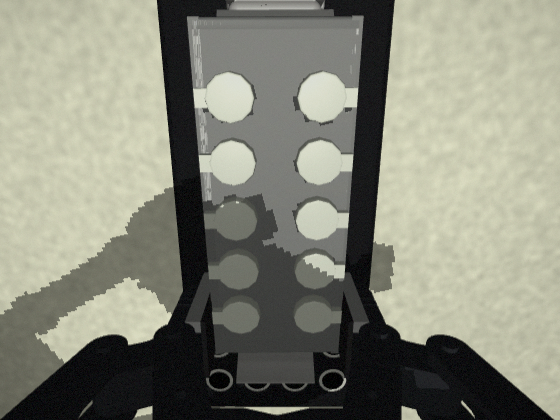

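The base is still flat in both outside views and the rack fits between the pads. I'll continue.

jog_arm([
  {"dx":0,"dy":0,"dz":0.1,"turn":0},
  {"dx":0,"dy":0,"dz":0,"turn":0},
])

```text
time: 9.18
tool_pos: [0.5175, 0.175, 0.0357]
tcp_rot: [-2.48, -1.926, 0.004]
wrist_force: [0.7, 3.4, -9.7]
width: 0.535
```

jog_arm([
  {"dx":0,"dy":0,"dz":0.1,"turn":0},
  {"dx":0,"dy":0,"dz":0,"turn":0},
])

```text
time: 9.35
tool_pos: [0.5176, 0.1749, 0.0373]
tcp_rot: [-2.48, -1.927, 0.005]
wrist_force: [-1.6, 2.2, -6.4]
width: 0.533
```

```bash
python3 t.py
```

```text
9.35 [0.5176 0.1749 0.0373] [-1.6  2.2 -6.4] [0.15 0.21 0.  ] 0.533
slab 4024 tilt_deg [0.2  0.01] z0 16.9 z56 17.1
racktop 12571 tilt_deg [3.32 0.55] z0 67.2 z56 70.4
```

jog_arm([
  {"dx":0,"dy":0,"dz":0.1,"turn":0},
  {"dx":0,"dy":0,"dz":0,"turn":0},
])

```text
time: 9.57
tool_pos: [0.519, 0.1751, 0.0397]
tcp_rot: [2.48, 1.927, -0.001]
wrist_force: [-1.2, 0.8, -0.2]
width: 0.532
```

jog_arm([
  {"dx":0,"dy":0,"dz":0.15,"turn":0},
  {"dx":0,"dy":0,"dz":0.15,"turn":0},
  {"dx":0,"dy":0,"dz":0.15,"turn":0},
  {"dx":0,"dy":0,"dz":0,"turn":0},
])

```text
time: 9.9
tool_pos: [0.5193, 0.1745, 0.0441]
tcp_rot: [2.48, 1.927, -0.001]
wrist_force: [-2.0, -6.6, -1.6]
width: 0.532
```

```bash
python3 t.py
```

```text
9.9 [0.5193 0.1745 0.0441] [-2.  -6.6 -1.6] [-0.99  0.23  0.01] 0.532
slab 3918 tilt_deg [0.65 0.02] z0 17.8 z56 18.5
racktop 11958 tilt_deg [2.17 0.16] z0 73.0 z56 75.2
```

Both ends are out of their catches (A about 15 mm up, B about 11 mm). I'll let go so the rack rests on the noses, then regrip at the middle.

jog_arm([
  {"dx":0,"dy":0,"dz":0,"turn":0},
  {"dx":0,"dy":0,"dz":0,"turn":0},
  {"dx":0,"dy":0,"dz":0,"turn":0},
  {"dx":0,"dy":0,"dz":0,"turn":0},
  {"dx":0,"dy":0,"dz":0,"turn":0},
  {"dx":0,"dy":0,"dz":0,"turn":0},
], fingers=8.54)

```text
time: 10.45
tool_pos: [0.5194, 0.1757, 0.0438]
tcp_rot: [2.481, 1.927, 0.001]
wrist_force: [-0.5, -0.4, -0.1]
width: 0.998
```

jog_arm([
  {"dx":0,"dy":0,"dz":2,"turn":0},
  {"dx":0,"dy":0,"dz":4,"turn":0},
  {"dx":0.5,"dy":2,"dz":4,"turn":0},
  {"dx":0.6,"dy":2.5,"dz":3,"turn":0},
  {"dx":0,"dy":0,"dz":0,"turn":0},
  {"dx":0,"dy":0,"dz":0,"turn":0},
])

```text
time: 10.95
tool_pos: [0.5319, 0.2207, 0.1739]
tcp_rot: [2.478, 1.928, 0.01]
wrist_force: [-0.6, -0.3, -0.2]
width: 1.0
```

```bash
python3 t.py; python3 w.py w7
```

```text
10.95 [0.5319 0.2207 0.1739] [-0.6 -0.3 -0.2] [0.01 0.05 0.02] 1.0
slab 12908 tilt_deg [ 0.   -0.01] z0 16.4 z56 16.4
racktop 2358 tilt_deg [0.04 0.61] z0 68.1 z56 68.2
11.0 [0.5300739  0.21948408 0.17136173] -14.259544180386307 [ 3.49204310e-01  1.18074212e-01  1.89026166e+00 -8.81541113e-05
  1.13154464e+00  5.98117070e-01] [ 0.28897972 -0.42370282 -0.19199407] 0.9990216751343406
slab 20324 ((528.3345336914062, 218.05076599121094), (258.0181884765625, 92.08003234863281), 75.6875991821289) [0.0150567  0.01633905 0.0175548 ]
racktop 11862 ((530.3954467773438, 217.69581604003906), (139.91339111328125, 46.11354064941406), 75.68816375732422) [0.05547404 0.06835803 0.07365495]
```

The rack now sits level, 8 mm up, on both noses. The base is flat and has shifted about 2 mm. I'll grip at the middle.

jog_arm([
  {"dx":0,"dy":-0.15,"dz":-3,"turn":0},
  {"dx":0,"dy":0,"dz":-3.5,"turn":0},
  {"dx":0,"dy":0,"dz":-3,"turn":0},
  {"dx":0,"dy":0,"dz":-2,"turn":0},
  {"dx":0,"dy":0,"dz":-1.4,"turn":0},
  {"dx":0,"dy":0,"dz":0,"turn":0},
  {"dx":0,"dy":0,"dz":0,"turn":0},
])

```text
time: 11.63
tool_pos: [0.5271, 0.216, 0.0389]
tcp_rot: [-2.48, -1.925, 0.009]
wrist_force: [0.7, -0.2, -0.3]
width: 1.0
```

jog_arm([
  {"dx":0,"dy":0,"dz":0,"turn":0},
  {"dx":0,"dy":0,"dz":0,"turn":0},
  {"dx":0,"dy":0,"dz":0,"turn":0},
  {"dx":0,"dy":0,"dz":0,"turn":0},
  {"dx":0,"dy":0,"dz":0,"turn":0},
  {"dx":0,"dy":0,"dz":0,"turn":0},
  {"dx":0,"dy":0,"dz":0,"turn":0},
  {"dx":0,"dy":0,"dz":0,"turn":0},
  {"dx":0,"dy":0,"dz":0,"turn":0},
  {"dx":0,"dy":0,"dz":0,"turn":0},
], fingers=3.5, grip_force=40)

```text
time: 12.47
tool_pos: [0.5305, 0.2178, 0.0431]
tcp_rot: [2.481, 1.927, 0.003]
wrist_force: [-1.3, -0.4, 5.8]
width: 0.534
```

jog_arm([
  {"dx":0,"dy":0,"dz":0.2,"turn":0},
  {"dx":0,"dy":0,"dz":0.2,"turn":0},
  {"dx":0,"dy":0,"dz":0.2,"turn":0},
  {"dx":0,"dy":0,"dz":0,"turn":0},
])

```text
time: 12.8
tool_pos: [0.5297, 0.2174, 0.0477]
tcp_rot: [2.481, 1.927, 0.0]
wrist_force: [-0.0, -0.9, -1.7]
width: 0.534
```

```bash
python3 t.py
```

```text
12.8 [0.5297 0.2174 0.0477] [-0.  -0.9 -1.7] [ 0.   -0.01  0.02] 0.534
slab 22335 tilt_deg [0.04 0.02] z0 16.4 z56 16.5
racktop 7722 tilt_deg [-0.05  0.62] z0 72.6 z56 72.6
```

The hand carries only the rack's weight. I'll lift straight up and check.

jog_arm([
  {"dx":0,"dy":0,"dz":0.5,"turn":0},
  {"dx":0,"dy":0,"dz":0.5,"turn":0},
  {"dx":0,"dy":0,"dz":1,"turn":0},
  {"dx":0,"dy":0,"dz":1,"turn":0},
  {"dx":0,"dy":0,"dz":2,"turn":0},
  {"dx":0,"dy":0,"dz":2.5,"turn":0},
  {"dx":0,"dy":0,"dz":3,"turn":0},
  {"dx":0,"dy":0,"dz":3,"turn":0},
  {"dx":0,"dy":0,"dz":3,"turn":0},
  {"dx":0,"dy":0,"dz":0,"turn":0},
  {"dx":0,"dy":0,"dz":0,"turn":0},
])

```text
time: 13.77
tool_pos: [0.5315, 0.2177, 0.2166]
tcp_rot: [2.479, 1.926, 0.009]
wrist_force: [-0.3, 0.3, -2.2]
width: 0.531
```

```bash
python3 - <<'E'
from h import *
s=bot.read_state();print(s['tool_pos'],s['wrist_force'],s['width'])
i,p,d=grab('wrist');i2,p2,d2=grab('side')
X=pts(i,d);m=(abs(X[...,2]-.016)<.004)&(p.max(-1)<60);P=X[m];print(m.sum(),cv2.minAreaRect((P[:,:2]*1000).astype(np.float32)))
X=pts(i2,d2);m=(X[...,2]>.075)&(X[...,2]<.095)&(p2.max(-1)<50)&(X[...,1]<-.1);P=X[m];print('mat',cv2.minAreaRect((P[:,:2]*1000).astype(np.float32)))
cv2.imwrite('pics/l.png',np.hstack([cv2.resize(p,(400,300)),cv2.resize(p2,(400,300))])[...,::-1])
E
```

```text
[0.5314779  0.2176993  0.21663258] [-0.3105086   0.25393667 -2.24308332] 0.5308887194269094
11346 ((643.2821655273438, 135.65350341796875), (399.15106201171875, 381.660888671875), 70.93656921386719)
mat ((400.60504150390625, -406.61602783203125), (638.8143920898438, 520.8687133789062), 5.555446147918701)
```

View pics/l.png

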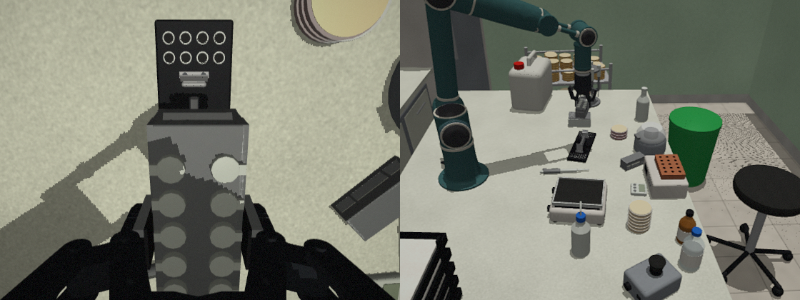

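The rack is off and the base stayed put. The wrist view shows the bare bar and a catch, and the side view shows the base flat. Next I'll carry the rack over to the mat.

jog_arm([
  {"dx":-0.1,"dy":-1.5,"dz":0,"turn":0},
  {"dx":-0.25,"dy":-3,"dz":0,"turn":0},
  {"dx":-0.25,"dy":-3.9,"dz":0,"turn":0},
  {"dx":-0.25,"dy":-3.9,"dz":0,"turn":0},
  {"dx":-0.25,"dy":-3.9,"dz":0,"turn":0},
  {"dx":-0.25,"dy":-3.9,"dz":0,"turn":0},
  {"dx":-0.25,"dy":-3.9,"dz":0,"turn":0},
  {"dx":-0.25,"dy":-3.9,"dz":0,"turn":0},
  {"dx":-0.25,"dy":-3.9,"dz":0,"turn":0},
  {"dx":-0.25,"dy":-3.9,"dz":0,"turn":0},
  {"dx":-0.25,"dy":-3.5,"dz":0,"turn":0},
  {"dx":-0.25,"dy":-2.5,"dz":0,"turn":0},
])

```text
time: 14.87
tool_pos: [0.4987, -0.2028, 0.2104]
tcp_rot: [-2.481, -1.923, 0.005]
wrist_force: [-0.0, 0.5, -2.1]
width: 0.534
```

jog_arm([
  {"dx":-0.1,"dy":-1.8,"dz":0,"turn":0},
  {"dx":0,"dy":-1.2,"dz":0,"turn":0},
  {"dx":0,"dy":0,"dz":0,"turn":0},
  {"dx":0,"dy":0,"dz":0,"turn":0},
])

```text
time: 15.2
tool_pos: [0.499, -0.2296, 0.2112]
tcp_rot: [-2.48, -1.924, 0.001]
wrist_force: [-0.9, 0.2, -1.6]
width: 0.531
```

```bash
cat > f.py <<'E'
from h import *
import sys
s=bot.read_state();print(s['time'],s['tool_pos'],s['wrist_force'],s['width'])
o=[]
for n in('wrist','side'):
    i,p,d=grab(n);X=pts(i,d);o.append(cv2.resize(p,(400,300)))
    m=(X[...,2]>.07)&(X[...,2]<.1)&(np.hypot(X[...,0]-.502,X[...,1]+.231)<.15);P=X[m]
    k=m&(p.max(-1)<50)&(abs(X[...,2]-.083)<.006);Q=X[k]
    for l,P in(('shk',P),('mat',Q)): print(n,l,len(P),cv2.minAreaRect((P[:,:2]*1000).astype(np.float32)),np.median(P[:,2]))
cv2.imwrite(f'pics/{sys.argv[1]}.png',np.hstack(o)[...,::-1])
E
python3 f.py f1
```

```text
15.2 [ 0.49904815 -0.22960097  0.21116379] [-0.85916054  0.16541385 -1.59218245] 0.530620434388761
wrist shk 34211 ((502.1262512207031, -228.25762939453125), (160.431640625, 190.54481506347656), 82.26655578613281) 0.0835624837455606
wrist mat 27415 ((502.0139465332031, -228.49270629882812), (149.60198974609375, 180.751953125), 82.28241729736328) 0.0833703848977115
side shk 2909 ((501.6672058105469, -235.08941650390625), (185.31455993652344, 191.990234375), 81.70687866210938) 0.08463265188986922
side mat 1977 ((499.94537353515625, -231.96524047851562), (166.45101928710938, 177.09536743164062), 82.38288116455078) 0.08440176697649057
```

View pics/f1.png

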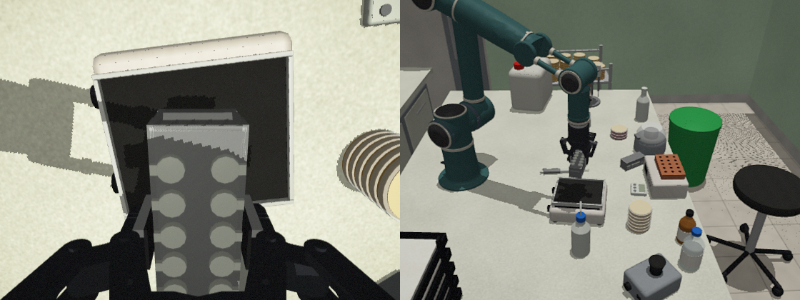

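From the wrist the mat is at (0.502, -0.2285) and measures 150 × 181 mm at z 0.083, so the rack is well centred over it. I'll lower to just above the mat and then creep.

jog_arm([
  {"dx":0.3,"dy":0.1,"dz":-1,"turn":0},
  {"dx":0,"dy":0,"dz":-2,"turn":0},
  {"dx":0,"dy":0,"dz":-2,"turn":0},
  {"dx":0,"dy":0,"dz":-2,"turn":0},
  {"dx":0,"dy":0,"dz":-1.5,"turn":0},
  {"dx":0,"dy":0,"dz":-0.8,"turn":0},
  {"dx":0,"dy":0,"dz":-0.4,"turn":0},
  {"dx":0,"dy":0,"dz":0,"turn":0},
  {"dx":0,"dy":0,"dz":0,"turn":0},
])

```text
time: 16.05
tool_pos: [0.5037, -0.2284, 0.1161]
tcp_rot: [2.48, 1.927, 0.001]
wrist_force: [0.6, 0.1, -2.3]
width: 0.528
```

jog_arm([
  {"dx":0,"dy":0,"dz":-0.2,"turn":0},
  {"dx":0,"dy":0,"dz":-0.1,"turn":0},
  {"dx":0,"dy":0,"dz":-0.1,"turn":0},
  {"dx":0,"dy":0,"dz":0,"turn":0},
])

```text
time: 16.38
tool_pos: [0.5033, -0.2288, 0.1119]
tcp_rot: [2.481, 1.927, 0.0]
wrist_force: [0.2, 0.2, -1.5]
width: 0.525
```

jog_arm([
  {"dx":0,"dy":0,"dz":-0.2,"turn":0},
  {"dx":0,"dy":0,"dz":-0.2,"turn":0},
  {"dx":0,"dy":0,"dz":-0.2,"turn":0},
  {"dx":0,"dy":0,"dz":-0.1,"turn":0},
  {"dx":0,"dy":0,"dz":0,"turn":0},
  {"dx":0,"dy":0,"dz":0,"turn":0},
])

```text
time: 16.88
tool_pos: [0.503, -0.2286, 0.1043]
tcp_rot: [-2.481, -1.927, 0.0]
wrist_force: [0.7, -0.1, -1.8]
width: 0.528
```

jog_arm([
  {"dx":0,"dy":0,"dz":-0.1,"turn":0},
  {"dx":0,"dy":0,"dz":-0.1,"turn":0},
  {"dx":0,"dy":0,"dz":0,"turn":0},
  {"dx":0,"dy":0,"dz":0,"turn":0},
])

```text
time: 17.22
tool_pos: [0.5033, -0.2287, 0.1027]
tcp_rot: [2.481, 1.927, 0.0]
wrist_force: [0.2, -0.4, -0.8]
width: 0.529
```

jog_arm([
  {"dx":0,"dy":0,"dz":-0.1,"turn":0},
  {"dx":0,"dy":0,"dz":0,"turn":0},
  {"dx":0,"dy":0,"dz":0,"turn":0},
])

```text
time: 17.47
tool_pos: [0.5034, -0.2287, 0.1027]
tcp_rot: [2.481, 1.927, 0.0]
wrist_force: [-2.1, 1.4, 4.0]
width: 0.531
```

jog_arm([
  {"dx":0,"dy":0,"dz":-0.1,"turn":0},
  {"dx":0,"dy":0,"dz":0,"turn":0},
  {"dx":0,"dy":0,"dz":0,"turn":0},
])

```text
time: 17.72
tool_pos: [0.5034, -0.2288, 0.1026]
tcp_rot: [2.481, 1.927, 0.0]
wrist_force: [-5.0, 2.9, 11.0]
width: 0.532
```

Seated: the push-back is 11 N. I'll relax 1 mm, let go and back off upward.

jog_arm([
  {"dx":0,"dy":0,"dz":0.1,"turn":0},
  {"dx":0,"dy":0,"dz":0,"turn":0},
])

```text
time: 17.88
tool_pos: [0.5035, -0.2288, 0.1026]
tcp_rot: [2.48, 1.927, 0.001]
wrist_force: [-2.7, 1.1, 5.4]
width: 0.53
```

jog_arm([
  {"dx":0,"dy":0,"dz":0,"turn":0},
  {"dx":0,"dy":0,"dz":0,"turn":0},
  {"dx":0,"dy":0,"dz":0,"turn":0},
  {"dx":0,"dy":0,"dz":0,"turn":0},
  {"dx":0,"dy":0,"dz":0,"turn":0},
  {"dx":0,"dy":0,"dz":0,"turn":0},
], fingers=8.54)

```text
time: 18.38
tool_pos: [0.5031, -0.2286, 0.1013]
tcp_rot: [-2.481, -1.927, 0.0]
wrist_force: [-0.8, 0.8, -0.5]
width: 0.998
```

jog_arm([
  {"dx":0,"dy":0,"dz":1,"turn":0},
  {"dx":0,"dy":0,"dz":2,"turn":0},
  {"dx":0,"dy":0,"dz":3,"turn":0},
  {"dx":0,"dy":0,"dz":3,"turn":0},
  {"dx":0,"dy":0,"dz":3,"turn":0},
  {"dx":0,"dy":0,"dz":0,"turn":0},
  {"dx":0,"dy":0,"dz":0,"turn":0},
  {"dx":0,"dy":0,"dz":0,"turn":0},
])

```text
time: 19.05
tool_pos: [0.503, -0.2285, 0.2218]
tcp_rot: [2.481, 1.927, 0.0]
wrist_force: [0.1, -0.4, -1.8]
width: 1.005
```

```bash
python3 - <<'E'
from h import *
s=bot.read_state();print(s['time'],s['tool_pos'],s['wrist_force'],s['width'])
o=[]
for n in('wrist','side','scene'):
    i,p,d=grab(n);X=pts(i,d);o.append(cv2.resize(p,(400,300)))
    m=(X[...,2]>.11)&(X[...,2]<.14)&(np.hypot(X[...,0]-.503,X[...,1]+.229)<.08)
    if m.sum()>9:
        P=X[m];print(n,'rack',len(P),cv2.minAreaRect((P[:,:2]*1000).astype(np.float32)),np.percentile(P[:,2],[5,50,95]))
        if n=='wrist':
            k=(X[...,2]>.124)&(X[...,2]<.130)&m; P=X[k];A=np.c_[P[:,:2],np.ones(len(P))];print('tilt',np.degrees(np.linalg.lstsq(A,P[:,2],rcond=None)[0][:2]),np.median(P[:,2]))
    k=(abs(X[...,2]-.016)<.005)&(p.max(-1)<45)&(np.hypot(X[...,0]-.53,X[...,1]-.22)<.145)
    if k.sum()>50: print(n,'base',cv2.minAreaRect((X[k][:,:2]*1000).astype(np.float32)),np.median(X[k][:,2]))
cv2.imwrite('pics/end.png',np.hstack(o[:2])[...,::-1])
E
```

```text
19.05 [ 0.50298912 -0.22850839  0.22176648] [ 0.13643026 -0.39103509 -1.84128204] 1.0046298846352817
wrist rack 11411 ((503.7864685058594, -227.9060821533203), (115.00135040283203, 46.12031173706055), 75.70915222167969) [0.12602398 0.12775014 0.13292926]
tilt [-0.05206001 -0.02987517] 0.12737325849635966
side rack 554 ((503.7738037109375, -230.04721069335938), (120.13924407958984, 47.634647369384766), 75.78362274169922) [0.11448556 0.12869601 0.1348591 ]
side base ((527.7465209960938, 213.78001403808594), (265.2843017578125, 91.05804443359375), 75.95344543457031) 0.017386932743477957
scene rack 684 ((503.6976013183594, -230.94427490234375), (116.24454498291016, 52.54844665527344), 74.64756774902344) [0.11207363 0.12527717 0.13118051]
scene base ((531.4345092773438, 214.03729248046875), (257.7904968261719, 92.06697845458984), 75.60379791259766) 0.014652217665562337
```

View pics/end.png

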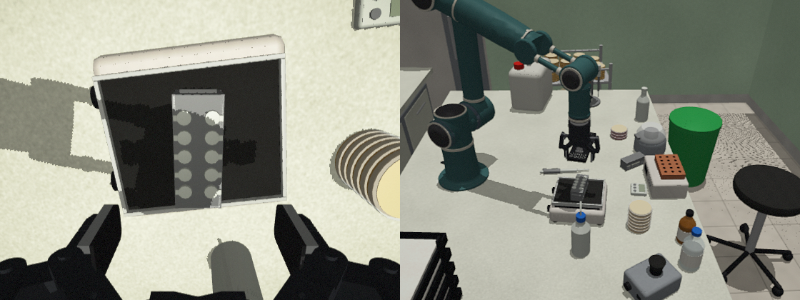

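The rack stands flat in the middle of the mat: top at 127.4 mm (83 + 44) and tilt below 0.1°. The hand is clear, the base is flat and the bystanders look untouched. I'm handing the job in.

```bash
python3 -c "
from workcell import bot; print(bot.finish_job())"
```

```text
the job is handed in; nothing more can be done
None
```

The rack is off its magnet base and standing tubes up on the shaker mat. I handed the job in at about 19 s; no verdict was reported.

**How it was done:** With a light 20 N grip I eased the +x end out of its catch, then the other end, so the rack could pivot between the pads. Both ends then rested on the catch noses. I regripped at the middle with 40 N, lifted straight up, carried the rack to the mat and set it down gently.

**Last checks:**
- **Rack:** its centre is about 2 mm from the mat centre, its top is at 127.4 mm (mat 83 mm plus 44 mm), and its tilt is below 0.1°. It is let go and the hand is 12 cm clear.
- **Base:** it is flat on the bench and shifted by about 2 mm. The side and scene views differ by about 4 mm on its position, which is about their calibration error.
- **Bystanders:** they looked unmoved in the pictures, but I did not measure them individually.

**What failed or disagreed:**
- The first two move calls were refused because their rows left out some of the numbers.
- A slab fit from the wrist camera showed 0.2–0.65° of tilt while I pulled the second end. It came from a small visible patch, and during that pull both outside views showed the base flat. After release the tilt read 0.0°.

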